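# Turn a lidded culture dish upside down and add it to the incubation stack

### The job

Get the lidded culture dish ready for the incubator: slide it, lid up, fully into the pocket of the dish turner, swing the flap all the way over by its red bar so that dish and lid are turned upside down together, then draw the dish out and set it down gently and centred on top of the stack of turned dishes. The lid must never come off its base, the stack must not be shifted, and everything else on the table stays where it is.

Things in the scene. Friction and masses are not known exactly. Their poses are not given: they have to be found in the camera images.
- turner: Dish turner, fixed: dark grey deck, flat top 20 mm above the table, and a blue flap hinged across its middle. Origin on the table under the middle of the hinge; x runs along the hinge, y from the loading side (-y) to the unloading side (+y), z up. Hinge axis 28.5 mm above the table, between 40 mm tall posts at x = +-58 mm.
- load_deck (a point): Middle of the loading deck's top face; the deck spans x -50 to +125 mm, y -250 to -92 mm in the turner's frame. From there to 43 mm from the hinge it narrows to two rails at the same height (18 to 50 mm either side of x = 0) with a groove for the flap between them.
- unload_deck (a point): Middle of the unloading deck's top face; the deck spans x -50 to +60 mm, y 92 to 170 mm in the turner's frame, and continues towards the hinge as the same two rails and groove.
- flap (a joint): Flap angle: 0 = lying on the loading side (start), pi = lying on the unloading side. Swings up and over, lightly damped, and falls to either side by its weight (about 150 g). Two blue tongues one above the other, 20 mm apart, each 4 mm thick, 28 mm wide, reaching 84 mm from the hinge (64 mm wide up to 40 mm from it). At 0 and pi the upper one's top is 42.5 mm above the table.
- pocket (a point): Centre of the pocket, the gap between the tongues, 60 mm from the hinge axis; moves with the flap. Mouth away from the hinge, sides open. The lower tongue lies below the deck top, so the dish slides on the deck in and out. Two pins (8 mm thick, 36 mm from the hinge, x = +-24 mm) stop it: a dish touching both is centred here; one pushed in askew may stick on one pin, a few mm off, harmlessly.
- bar (a point): Grip point on the red round bar that swings the flap: 10 mm thick, parallel to the turner's x, from x = -80 to -130 mm (the point: -107), 80 mm from the hinge axis, on whose arc it moves; 28.5 mm above the bare table at both ends. Its steel arm is at x = -73 to -81 mm.
- dish_base: Base of the glass dish to turn: 50 mm outside diameter, 14 mm tall, yellow pad in its bottom, 40 g. Origin: centre of its underside; z to its open side (up at the start). Starts on the loading deck. Closed, the dish is 17 mm tall, 60 mm wide. Lid up, lifting the lid leaves the base behind; upside down the base sits in the lid and goes along when the lid is gripped by its sides.
- dish_lid: Glass lid lying loosely over the base: 60 mm outside diameter, 12 mm tall, inside 54 mm (2 mm play), 35 g. Origin: centre of the plane of its open rim; z to its flat closed face (up at the start, down when turned). Closed, its rim is 5 mm above the base's underside. Turned, its flat face is down and its sides reach 12 mm up.
- stack_top: Upper one of two dishes already turned and stacked; 60 mm wide up to 12 mm, 50 mm above that, 17 mm tall in all, 75 g, yellow disc on top. Origin: centre of its underside, z up; its flat top, where the dish goes, is 17 mm above the origin.
- stack_low: Lower dish of the stack, the same as stack_top, lying on a fixed aluminium tray 120 x 120 x 6 mm. Origin: centre of its underside.
- jar: Bystander: small glass jar with orange lid, 48 mm wide, 55 mm tall; origin centre of underside.
- reagent: Bystander: amber bottle with blue cap, 56 mm wide, 110 mm tall; origin centre of underside.
- spatula: Bystander: steel spatula 170 mm long lying along its x axis; origin at its middle, on the table.
- pad_tin: Bystander: green tin 70 x 50 x 25 mm; origin centre of underside.
- beaker: Bystander: white cup 66 mm wide, 75 mm tall; origin centre of underside.
There are look-alikes about, which are no part of the job. What is shaped like the dish_lid but blue is not meant. What is shaped like the stack_top but brown is not meant.

How it is judged:
By the outcome, as a careful person would: the job done as asked, in the order asked, and still so for the second after the job is handed in, with the robot touching nothing.
It also fails if it takes over 66 s, if anything falls off the work surface, if the arm or the gripper's body presses on something with over 40 N, if the wrist force passes 120 N, or if a joint passes its speed limit or range.

### The arm

A 7-joint arm with a two-finger parallel gripper is mounted at the origin on the work surface. World frame = base frame: x ahead of the robot, y to its left, z up, the work surface at z = 0. Lengths are in m, angles in rad, forces in N, time in s.
With the tool pointing down it reaches from about 0.4 to 0.85 m from the base axis. Payload 4.5 kg.
Tool frame: the origin (TCP) lies midway between the tips of the shut fingers; the grasp point (between the pads) lies 19 mm behind it (env.grip_depth is the distance from the TCP to the grasp point, in m); z points along the fingers, y is the direction in which the jaws open and shut (so a half turn about z gives the same grasp; the last joint's range is limited). The gripper opens to 85 mm and grips with 20 to 120 N. Pads are 22 mm wide; open, the fingers measure 114 mm over their backs; the gripper's body (76 mm by 85 mm) begins 54 mm behind the grasp point. The pads swing forward as they close: fully open they stand 13 mm farther back than shut.
Start: joints at [1.224, 0.689, -0.195, 1.565, 0.157, 0.902, -0.215], TCP at [0.232, -0.58, 0.231] pointing down, gripper open.
Joint ranges: [-3.01, 3.01], [-0.46, 2.08], [-1.47, 1.51], [0.13, 2.56], [-1, 4.14], [0.04, 2.09], [-2.66, 2.66]. Speed limits (rad/s): [2.57, 2.57, 3.14, 3.14, 3.14, 3.14, 3.14].

### API

Orientations are given as a unit quaternion [x, y, z, w].
In Python, from rig import env, camera, nets gives the robot as it stands. The module is installed in compiled form; this text tells all that it offers.
- The arm moves only by the tool drive_tool, never from a script. Its argument "rows" is a list of rows, each a list of 7 numbers: the shift along the tool's x, y, z in m, then the turn, a rotation vector about the tool's x, y, z in rad, then the opening, from 0 (shut) to 1 (fully open). A call has 1 to 10 rows; each row is the pose to reach, as a shift and turn from the pose commanded when the call began, along the tool's axes at that moment; what a row does not reach only later rows make up. A row lasts 1/12 s, in which the tool goes at most 41.7 mm and 7.16 degrees, less where a joint would pass 70% of its speed; a pose out of reach is approached as far as the arm can. A call with a gripper value outside its range is refused whole. The fingers move at their own pace and stop on an object; "newtons" is the grip in N (left out, the last holds). Time passes only in rows, so rows that repeat a pose let the fingers close. It gives the time, the measured TCP pose, the force and the opening at its end, in the units of the state.
- env.observe(): the state, without advancing time (a new reading comes with each control period).
- camera(name): name is "side" or "top"; returns a dict with "image" (420x560x3 uint8, blue, green, red), "z_map" (420x560 float32, m along the optical axis (not along the pixel's ray), 0 where there is no reading), "fx", "fy", "cx", "cy" (pixels), "rvec" (rotation vector, rad) and "tvec" (3), from world to camera coordinates, as OpenCV has them. Camera axes: x right, y down, z forward; pixel columns grow to the right and rows downward; lengths in m; the calibration is good to about 2 mm. A picture is of the moment at which its call begins.
- env.job_done(): hands the job in, once; it reports no verdict.
Trained networks look in the newest picture that a camera, given by its name, has taken for a name from the list of things; names that differ only in an ending like _2 or _b are one class to them, and where a whole thing is asked for, a point or a joint stands for the part that bears it (a point fixed in the world has none). Each returns a list of dicts, best first, with "p" (0 to 1); they miss things now and then, are a little off and sometimes report something else, mostly with a low value. They report only what shows in the picture. A call takes as long as a camera call. They do not tell look-alikes from the thing itself.
- nets.silhouettes(camera, query): "pixels" (420x560 bool, what is visible of it) and "extent" ([left, top, width, height] in pixels, round what is visible of it).
The state is a dict: "time": time; "qpos": joint angles; "joint_velocities": joint speeds; "effort": joint torques, N m; "tool_pos": TCP position; "tool_rot": TCP orientation; "force": force on the tool from outside, world axes, zero at the start; "moment": the same for the moment, N m; "opening": finger opening in m.
Only numpy, scipy, OpenCV 4.12 (cv2) and the standard library are available. Lean on these libraries where they do the work, as an engineer would, in place of code of your own. Each camera call takes 0.05 s, during which the arm holds its last target.

## Working session

There is one attempt and no reset: what is moved stays moved. The work goes in short steps, Python scripts to look and compute and a tool call to move; the robot and the scene stay as the last step left them, time stands still between calls to the robot, and variables do not carry over. Pictures are saved under pics/ and viewed, and the job is handed in when it is done.

Besides the shell and the picture viewer there is one more tool, called in YAML: its name, and indented under it one key for each argument. drive_tool: Moves the arm, as the interface text tells. Its arguments: {"type":"object","properties":{"rows":{"type":"array","items":{"type":"array","items":{"type":"number"}}},"newtons":{"type":"number"}},"required":["rows"]}

```bash
mkdir -p pics; cat > h.py <<'E'
import numpy as np,cv2
from rig import env,camera,nets
from scipy.spatial.transform import Rotation as R
def world(c,u,v,z=None):
    Rm=cv2.Rodrigues(np.array(c['rvec'],float))[0];t=np.array(c['tvec'],float).ravel()
    zz=c['z_map'][int(round(v)),int(round(u))] if z is None else z
    p=np.array([(u-c['cx'])/c['fx']*zz,(v-c['cy'])/c['fy']*zz,zz]);return Rm.T@(p-t)
def cloud(c):
    Rm=cv2.Rodrigues(np.array(c['rvec'],float))[0];t=np.array(c['tvec'],float).ravel()
    v,u=np.mgrid[0:420,0:560];z=c['z_map']
    p=np.stack([(u-c['cx'])/c['fx']*z,(v-c['cy'])/c['fy']*z,z],-1);return (p-t)@Rm
def proj(c,P):
    return cv2.projectPoints(np.array(P,float).reshape(-1,3),np.array(c['rvec'],float),np.array(c['tvec'],float),np.array([[c['fx'],0,c['cx']],[0,c['fy'],c['cy']],[0,0,1.]]),None)[0].reshape(-1,2)
E
python3 - <<'E'
from h import *
for n in ['side','top']:
    c=camera(n);cv2.imwrite(f'pics/{n}0.png',c['image'])
    print(n,c['fx'],c['cx'],c['cy'],c['rvec'],c['tvec'])
    for q in ['turner','flap','bar','dish_base','dish_lid','stack_top','stack_low','jar','reagent','spatula','pad_tin','beaker']:
        try:
            for d in nets.silhouettes(n,q): print(q,round(d['p'],2),d['extent'])
        except Exception as e: print(q,e)
s=env.observe();print(s['time'],s['tool_pos'],s['tool_rot'],s['opening'],env.grip_depth)
E
```

```text
side 413.3003065664293 274.69923395501473 206.69821047711764 [ 0.67321561 -2.51852141  1.29724967] [0.5039889  0.19805604 0.71043786]
turner 0.93 [213.4, 155.7, 138.7, 118.9]
flap 0.77 [264.3, 185.5, 88.8, 41.7]
flap 0.26 [379.0, 154.8, 20.8, 22.0]
bar 0.92 [265.2, 189.4, 84.3, 35.0]
dish_base 0.38 [216.2, 155.3, 136.3, 118.8]
dish_lid 0.79 [341.8, 156.4, 22.8, 12.9]
dish_lid 0.59 [309.3, 165.5, 22.5, 20.3]
dish_lid 0.26 [204.8, 157.0, 23.5, 35.5]
stack_top 0.89 [142.9, 297.8, 37.7, 31.5]
stack_top 0.68 [192.5, 311.8, 40.7, 35.4]
stack_low 0.73 [193.5, 333.9, 37.6, 18.7]
jar 0.8 [377.0, 156.7, 23.1, 21.3]
jar 0.65 [290.3, 280.7, 92.8, 45.6]
reagent 0.83 [136.5, 218.1, 30.7, 52.0]
spatula 0.82 [288.2, 279.6, 95.2, 47.9]
pad_tin 0.87 [179.7, 202.4, 32.5, 25.7]
pad_tin 0.26 [265.2, 187.9, 86.9, 37.6]
beaker 0.92 [203.4, 156.7, 27.1, 38.1]
top 542.5193950078118 275.99523295887633 208.69749424722585 [ 2.15086453 -2.18926936  0.08068453] [0.04224297 0.57612573 1.42710828]
turner 0.86 [228.0, 171.6, 152.8, 91.1]
flap 0.59 [284.1, 190.7, 38.3, 73.3]
bar 0.78 [285.4, 194.3, 35.1, 66.4]
dish_lid 0.78 [345.0, 207.2, 27.0, 18.3]
dish_lid 0.75 [396.4, 220.7, 24.0, 22.5]
stack_top 0.94 [153.6, 226.5, 20.5, 20.9]
stack_top 0.92 [150.5, 183.7, 22.0, 22.9]
jar 0.58 [398.5, 256.2, 24.0, 19.6]
reagent 0.66 [179.5, 145.9, 29.0, 23.5]
spatula 0.94 [212.0, 260.5, 28.2, 62.5]
pad_tin 0.8 [236.8, 138.2, 29.0, 28.6]
beaker 0.74 [223.6, 167.0, 156.8, 95.0]
beaker 0.7 [290.0, 123.9, 25.5, 26.2]
1.3 [ 0.23229783 -0.58022911  0.23131084] [9.81928121e-01 1.89254231e-01 4.28798203e-06 2.47508463e-05] 0.08534599400240335 0.0187
```

```bash
python3 - <<'E'
import cv2
a=cv2.imread('pics/top0.png');cv2.imwrite('pics/top0c.png',cv2.resize(a[100:300,130:430],None,fx=2.66,fy=2.66,interpolation=cv2.INTER_CUBIC))
a=cv2.imread('pics/side0.png');cv2.imwrite('pics/side0c.png',cv2.resize(a[140:380,120:420],None,fx=2.5,fy=2.5,interpolation=cv2.INTER_CUBIC))
E
```

```text
(no output)
```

View pics/top0c.png

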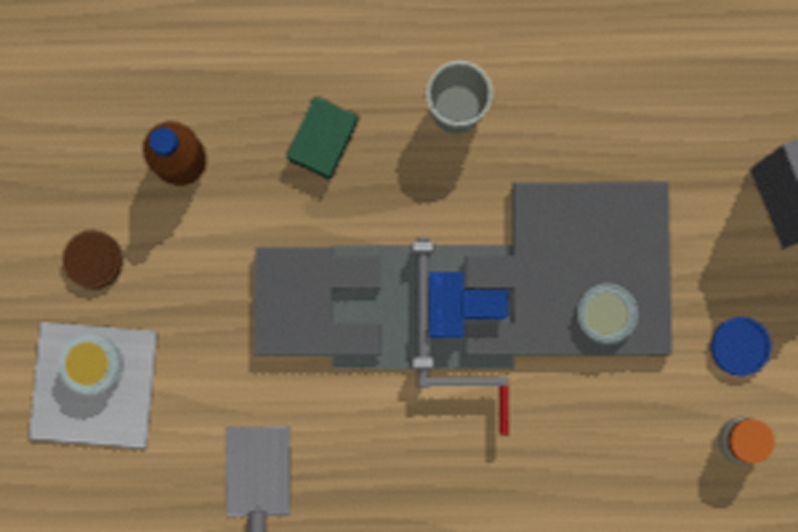

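View pics/side0c.png

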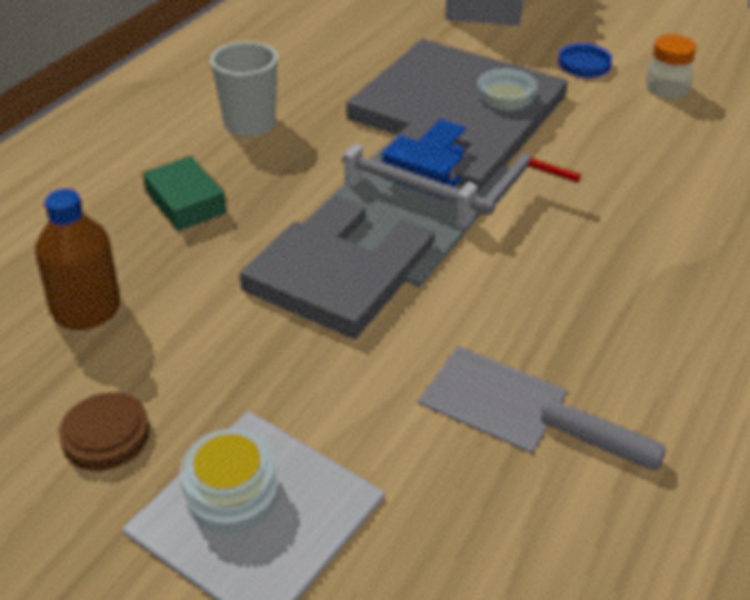

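```bash
python3 - <<'E'
from h import *
c=camera('top');P=cloud(c);im=c['image'];np.savez('top0.npz',P=P,im=im)
hsv=cv2.cvtColor(im,cv2.COLOR_BGR2HSV)
print('cam',-cv2.Rodrigues(c['rvec'])[0].T@c['tvec'])
# deck gray mask by height and color
H=P[...,2]
print('table z',np.median(H[300:330,100:200]))
m=((H>0.012)&(H<0.026)&(hsv[...,1]<60)&(hsv[...,2]<110)).astype(np.uint8)
cs,_=cv2.findContours(m,cv2.RETR_EXTERNAL,cv2.CHAIN_APPROX_NONE)
for k in sorted(cs,key=cv2.contourArea)[-3:]:
    print(cv2.contourArea(k),cv2.boundingRect(k)); e=cv2.approxPolyDP(k,3,True).reshape(-1,2)
    for u,v in e: print(u,v,np.round(P[v,u],4))
# red bar
r=((hsv[...,0]<8)|(hsv[...,0]>172))&(hsv[...,1]>150)
r[:190]=0
v,u=np.nonzero(r);q=P[v,u];print('red n',len(v),u.min(),u.max(),v.min(),v.max(),np.round(np.median(q,0),4),np.round(q.min(0),4),np.round(q.max(0),4))
y=(hsv[...,0]>15)&(hsv[...,0]<35)&(hsv[...,1]>200); y[:,200:]=0
v,u=np.nonzero(y);q=P[v,u];print('yel',len(v),u.mean(),v.mean(),np.round(np.median(q,0),4),np.round(q.min(0),4),np.round(q.max(0),4))
for (a,b,d,e) in [(340,380,200,235)]:
    s=np.zeros_like(H,bool);s[d:e,a:b]=True
    s&=H>0.028;v,u=np.nonzero(s);q=P[v,u];print('dish',len(v),u.mean(),v.mean(),np.round(q.mean(0),4),np.round(np.percentile(H[s],[5,50,95]),4),np.round(q.min(0),4),np.round(q.max(0),4))
E
```

```text
cam [0.44938503 0.01374112 1.4724835 ]
table z 0.0002909998312953063
61.0 (223, 292, 7, 33)
223 292 [0.3573 0.1775 0.0124]
226 324 [0.2735 0.1698 0.0163]
225 294 [0.3524 0.1714 0.0196]
229 297 [0.3439 0.1615 0.0135]
229 293 [0.3547 0.161  0.0172]
1508.0 (226, 193, 47, 41)
226 194 [0.6195 0.1663 0.0203]
226 233 [0.5143 0.1673 0.0197]
272 233 [0.5123 0.044  0.0161]
272 221 [0.5446 0.0435 0.0164]
253 221 [0.5451 0.0942 0.0226]
253 208 [0.5803 0.0939 0.0201]
271 207 [0.5819 0.0454 0.0224]
272 196 [0.612  0.0423 0.0181]
4058.5 (304, 168, 78, 66)
380 169 [ 0.6796 -0.2503  0.0199]
323 169 [ 0.6827 -0.0968  0.0194]
322 195 [ 0.6123 -0.0925  0.017 ]
304 196 [ 0.6104 -0.0439  0.0184]
305 207 [ 0.5809 -0.0461  0.0142]
323 208 [ 0.5765 -0.0938  0.0242]
323 220 [ 0.5442 -0.0929  0.025 ]
305 221 [ 0.543  -0.0452  0.0166]
305 233 [ 0.5109 -0.0447  0.0123]
381 232 [ 0.5096 -0.2469  0.0219]
red n 60 318 543 245 325 [ 0.4526 -0.0797  0.0335] [ 0.265  -0.6099 -0.0036] [ 0.4777 -0.0762  0.1336]<stdin>:18: RuntimeWarning: Mean of empty slice.
  ret = ret.dtype.type(ret / rcount)
  return _methods._mean(a, axis=axis, dtype=dtype,
  ret = um.true_divide(
Traceback (most recent call last):
ValueError: zero-size array to reduction operation minimum which has no identity
```

```bash
cat >> h.py <<'E'
def rect(c,z,x0,x1,y0,y1,s=0.001):
    # rows: x descending, cols: y descending (like the top picture)
    xs=np.arange(x1,x0,-s);ys=np.arange(y1,y0,-s);X,Y=np.meshgrid(xs,ys,indexing='ij')
    uv=proj(c,np.stack([X,Y,np.full_like(X,z)],-1)).reshape(X.shape+(2,)).astype(np.float32)
    return cv2.remap(c['image'],uv[...,0],uv[...,1],cv2.INTER_CUBIC),xs,ys
E
python3 - <<'E'
from h import *
for n in ['top','side']:
    c=camera(n);np.savez(n+'1.npz',**c)
    im,xs,ys=rect(c,0.02,0.40,0.76,-0.30,0.20);cv2.imwrite(f'pics/rect_{n}.png',cv2.resize(im,None,fx=1.5,fy=1.5))
    g=cv2.GaussianBlur(im,(0,0),1.5).astype(float).mean(2)
    def edge(axis,fixed,lo,hi,sign):
        out=[]
        for f in fixed:
            if axis=='y': # search along y at given x
                r=np.argmin(abs(xs-f));line=g[r];co=ys
            else:
                k=np.argmin(abs(ys-f));line=g[:,k];co=xs
            d=np.gradient(line)/np.gradient(co)*sign
            s=(co>lo)&(co<hi);i=np.nonzero(s)[0][np.argmax(d[s])]
            a,b,e=d[i-1],d[i],d[i+1];off=.5*(a-e)/(a-2*b+e)
            out.append(co[i]+off*(co[1]-co[0]))
        out=np.array(out);k=np.polyfit(fixed,out,1);
        res=out-np.polyval(k,fixed);ok=abs(res)<.003
        k=np.polyfit(np.array(fixed)[ok],out[ok],1);print(n,axis,'slope',k[0].round(4),'at mid',np.polyval(k,np.mean(fixed)).round(4),'mid',np.mean(fixed).round(3),ok.sum(),len(ok))
    edge('y',np.arange(.525,.675,.005),-.262,-.238,-1)
    edge('y',np.arange(.525,.61,.005),.158,.182,1)
    edge('x',np.arange(-.24,-.1,.005),.67,.70,1)
    edge('x',np.arange(-.24,-.05,.005),.50,.525,-1)
    edge('x',np.arange(.1,.16,.005),.50,.525,-1)
    edge('x',np.arange(.1,.16,.005),.61,.64,1)
E
```

```text
top y slope -0.0146 at mid -0.2517 mid 0.6 31 31
top y slope -0.0134 at mid 0.1745 mid 0.565 17 17
top x slope 0.0042 at mid 0.6838 mid -0.172 28 28
top x slope 0.076 at mid 0.5103 mid -0.147 17 38
top x slope 0.0116 at mid 0.5117 mid 0.128 12 12
top x slope 0.0174 at mid 0.6228 mid 0.128 12 12<stdin>:15: RuntimeWarning: divide by zero encountered in scalar divide
Traceback (most recent call last):
TypeError: expected non-empty vector for x
```

View pics/rect_top.png

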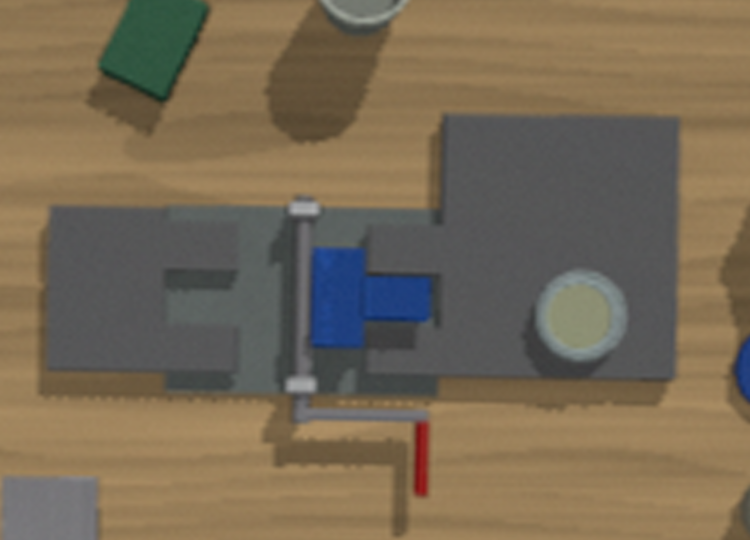

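View pics/rect_side.png

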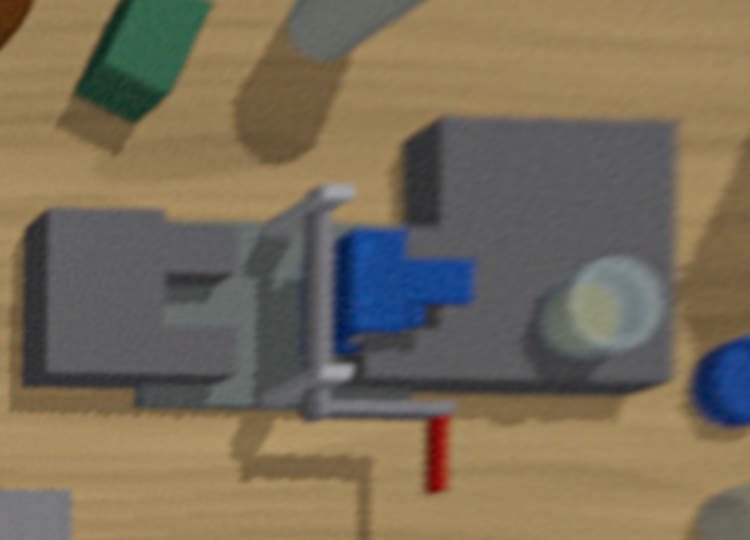

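```bash
python3 - <<'E'
from h import *
for n in ['top','side']:
    c=dict(np.load(n+'1.npz'))
    im,xs,ys=rect(c,0.037,0.50,0.60,-0.24,-0.14,.0005);cv2.imwrite(f'pics/d_{n}.png',cv2.resize(im,None,fx=2,fy=2))
    im,xs,ys=rect(c,0.040,0.43,0.55,0.26,0.40,.0005);cv2.imwrite(f'pics/s_{n}.png',cv2.resize(im,None,fx=2,fy=2))
    h=cv2.cvtColor(im,cv2.COLOR_BGR2HSV);y=((h[...,0]>18)&(h[...,0]<32)&(h[...,1]>185)).astype(np.uint8)
    k=max(cv2.findContours(y,0,1)[0],key=cv2.contourArea);m=cv2.moments(k)
    print(n,'stack',xs[0]-m['m01']/m['m00']*.0005,ys[0]-m['m10']/m['m00']*.0005,'d',np.sqrt(m['m00']*4/np.pi)*.0005,cv2.fitEllipse(k))
a=[cv2.imread(f'pics/{k}_{n}.png') for k in 'ds' for n in ('top','side')]
a=[cv2.resize(x,(380,int(x.shape[0]*380/x.shape[1]))) for x in a]
r1=np.hstack(a[:2]);r2=np.hstack(a[2:]);r=np.vstack([r1,r2]);r=cv2.resize(r,None,fx=.84,fy=.84);cv2.imwrite('pics/ds.png',r);print(r.shape)
E
```

```text
top stack 0.5045000000000001 0.35272222222222227 d 0.0009772050238058398 ((94.5, 91.0), (0.0, 1.0), 0.0)
side stack 0.5067161332905206 0.3345563701880196 d 0.038561439720368046 ((130.8910675048828, 86.56918334960938), (76.91226196289062, 77.41101837158203), 148.99563598632812)
(594, 638, 3)
```

View pics/ds.png

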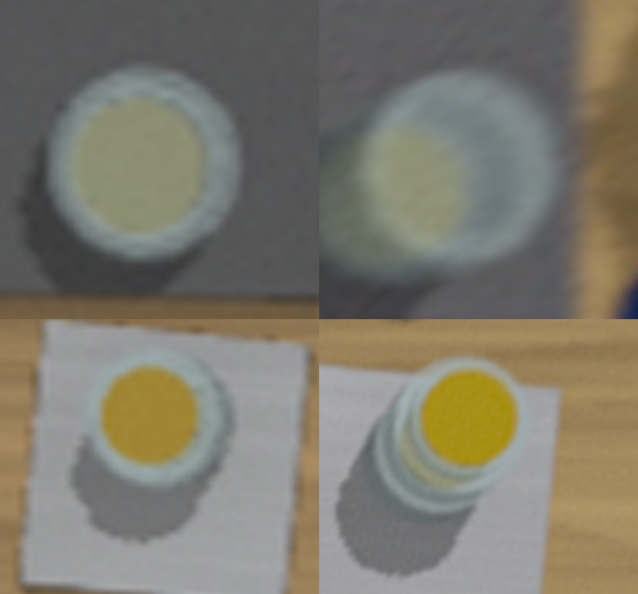

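```bash
cat >> h.py <<'E'
YAW=-0.013; ORG=np.array([0.5598,-0.0012,0])
def tw(x,y,z=0):
    return ORG+R.from_euler('z',YAW).apply([x,y,z])
def to(p,head=None):
    s=env.observe();r=R.from_quat(s['tool_rot']);d=r.inv().apply(np.array(p)-s['tool_pos'])
    xa=r.as_matrix()[:,0];h0=np.arctan2(xa[1],xa[0])
    if head is None: rv=np.zeros(3)
    else:
        ch,sh=np.cos(head),np.sin(head);G=np.array([[ch,sh,0],[sh,-ch,0],[0,0,-1]]).T
        rv=(r.inv()*R.from_matrix(G)).as_rotvec()
    print('t',round(s['time'],2),'pos',np.round(s['tool_pos'],4),'head',round(h0,4),'F',np.round(s['force'],2),'M',np.round(s['moment'],2),'open',round(s['opening'],4))
    print('row',np.round(d,4).tolist(),np.round(rv,4).tolist())
E
python3 -c "
from h import *
to([.548,-.185,.12],np.pi/2+YAW)"
```

```text
t 1.45 pos [ 0.2323 -0.5803  0.2313] head 0.3808 F [-0.   -0.4   1.01] M [ 0.05 -0.01 -0.01] open 0.0856
row [0.44, -0.2496, 0.1113] [0.0001, 0.0001, -1.177]
```

drive_tool:
  rows:
    - [0.05, -0.03, 0, 0, 0, -0.12, 1]
    - [0.1, -0.055, 0, 0, 0, -0.24, 1]
    - [0.14, -0.08, 0.01, 0, 0, -0.36, 1]
    - [0.18, -0.1, 0.03, 0, 0, -0.48, 1]
    - [0.22, -0.125, 0.05, 0, 0, -0.6, 1]
    - [0.26, -0.15, 0.06, 0, 0, -0.72, 1]
    - [0.3, -0.17, 0.07, 0, 0, -0.84, 1]
    - [0.34, -0.195, 0.08, 0, 0, -0.96, 1]
    - [0.38, -0.22, 0.09, 0, 0, -1.08, 1]
    - [0.42, -0.24, 0.1, 0, 0, -1.177, 1]
  newtons: 20

```text
time: 2.28
tool_pos: [0.4849, -0.2607, 0.1487]
tool_rot: [0.71, 0.704, -0.0, 0.0]
force: [0.7, -0.8, 0.1]
opening: 0.0855
```

```bash
python3 -c "
from h import *
to([.548,-.185,.06],np.pi/2+YAW)"
```

```text
t 2.28 pos [ 0.4849 -0.2607  0.1487] head 1.5632 F [ 0.72 -0.82  0.08] M [-0.06 -0.01  0.  ] open 0.0855
row [0.0762, 0.0625, 0.0887] [0.0001, 0.0003, 0.0054]
```

drive_tool:
  rows:
    - [0, 0, 0, 0, 0, 0, 1]
    - [0, 0, 0, 0, 0, 0, 1]

```text
time: 2.45
tool_pos: [0.4861, -0.2589, 0.1488]
tool_rot: [0.71, 0.705, 0.001, -0.0]
force: [0.1, -1.4, -0.4]
opening: 0.0853
```

```bash
python3 -c "
from h import *
to([.548,-.185,.06],np.pi/2+YAW)"
```

```text
t 2.45 pos [ 0.4861 -0.2589  0.1488] head 1.5637 F [ 0.05 -1.39 -0.42] M [-0.06  0.02  0.02] open 0.0853
row [0.0742, 0.0613, 0.089] [0.001, -0.0019, 0.0059]
```

drive_tool:
  rows:
    - [0.025, 0.02, 0.02, 0, 0, 0.006, 1]
    - [0.05, 0.04, 0.04, 0, 0, 0.006, 1]
    - [0.0742, 0.0613, 0.065, 0, 0, 0.006, 1]
    - [0.0742, 0.0613, 0.089, 0, 0, 0.006, 0.85]
    - [0.0742, 0.0613, 0.089, 0, 0, 0.006, 0.85]
    - [0.0742, 0.0613, 0.089, 0, 0, 0.006, 0.85]

```text
time: 2.95
tool_pos: [0.5447, -0.1904, 0.0592]
tool_rot: [0.714, 0.7, -0.002, -0.001]
force: [0.2, -0.2, 0.1]
opening: 0.0726
```

```bash
python3 - <<'E'
from h import *
to([.548,-.185,.03],np.pi/2+YAW)
c=camera('side');u,v=proj(c,[.548,-.185,.05])[0].astype(int);a=c['image'][v-60:v+60,u-80:u+80]
t=camera('top');u,v=proj(t,[.548,-.185,.05])[0].astype(int);b=t['image'][v-60:v+60,u-80:u+80]
cv2.imwrite('pics/m1.png',cv2.resize(np.hstack([a,b]),None,fx=2.5,fy=2.5,interpolation=2))
E
```

```text
t 2.95 pos [ 0.5447 -0.1904  0.0592] head 1.5499 F [ 0.24 -0.16  0.06] M [-0.02  0.02 -0.04] open 0.0726
row [0.0055, 0.0033, 0.0292] [-0.0035, 0.0013, -0.0079]
```

View pics/m1.png

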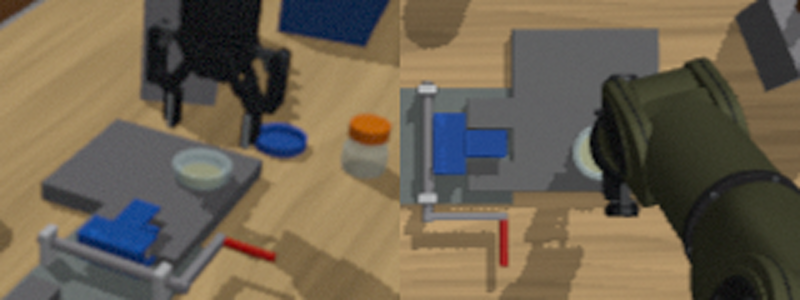

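drive_tool:
  rows:
    - [0.003, 0.0015, 0, 0, 0, -0.008, 0.85]
    - [0.003, 0.0015, 0, 0, 0, -0.008, 0.85]
    - [0.003, 0.0015, 0, 0, 0, -0.008, 0.85]

```text
time: 3.3
tool_pos: [0.5484, -0.1864, 0.0611]
tool_rot: [0.711, 0.703, 0.0, 0.001]
force: [-0.5, -0.0, 0.1]
opening: 0.0726
```

```bash
python3 -c "
from h import *
to([.548,-.185,.025],np.pi/2+YAW)"
```

```text
t 3.3 pos [ 0.5484 -0.1864  0.0611] head 1.559 F [-0.52 -0.    0.13] M [ 0.06 -0.    0.02] open 0.0726
row [0.0014, -0.0005, 0.0361] [0.0019, 0.0005, 0.0012]
```

drive_tool:
  rows:
    - [0.001, 0, 0.01, 0, 0, 0, 0.85]
    - [0.001, 0, 0.02, 0, 0, 0, 0.85]
    - [0.001, 0, 0.03, 0, 0, 0, 0.85]
    - [0.001, 0, 0.036, 0, 0, 0, 0.85]
    - [0.001, 0, 0.036, 0, 0, 0, 0.85]
    - [0.001, 0, 0.036, 0, 0, 0, 0.85]

```text
time: 3.8
tool_pos: [0.5474, -0.1846, 0.0232]
tool_rot: [0.711, 0.703, -0.0, -0.001]
force: [-0.4, 0.4, -0.1]
opening: 0.0726
```

drive_tool:
  rows:
    - [0, 0, 0.002, 0, 0, 0, 0.85]
    - [0, 0, 0.004, 0, 0, 0, 0.85]
    - [0, 0, 0.004, 0, 0, 0, 0.85]

```text
time: 4.05
tool_pos: [0.5479, -0.1849, 0.02]
tool_rot: [0.711, 0.703, -0.0, 0.0]
force: [-0.8, 0.1, 0.1]
opening: 0.0727
```

drive_tool:
  rows:
    - [0, 0, 0.002, 0, 0, 0, 0.85]
    - [0, 0, 0.004, 0, 0, 0, 0.85]
    - [0, 0, 0.004, 0, 0, 0, 0.85]

```text
time: 4.3
tool_pos: [0.5477, -0.1848, 0.0157]
tool_rot: [0.711, 0.703, -0.0, -0.0]
force: [-0.2, -0.1, 0.0]
opening: 0.0723
```

drive_tool:
  rows:
    - [0, 0, 0, 0, 0, 0, 0.6]
    - [0, 0, 0, 0, 0, 0, 0.6]
    - [0, 0, 0, 0, 0, 0, 0.6]
    - [0, 0, 0, 0, 0, 0, 0.6]
  newtons: 20

```text
time: 4.63
tool_pos: [0.5479, -0.1848, 0.0163]
tool_rot: [0.711, 0.703, 0.0, 0.0]
force: [-1.4, 1.0, 3.3]
opening: 0.0596
```

```bash
python3 - <<'E'
from h import *
p=tw(0,-.062);to([p[0],p[1],.0165],np.pi/2+YAW)
c=camera('side');u,v=proj(c,[.548,-.185,.04])[0].astype(int);a=c['image'][v-50:v+50,u-60:u+60]
cv2.imwrite('pics/m2.png',cv2.resize(a,None,fx=5,fy=5,interpolation=2))
E
```

```text
t 4.63 pos [ 0.5479 -0.1848  0.0163] head 1.5598 F [-1.38  0.99  3.29] M [0.1  0.1  0.05] open 0.0596
row [0.1217, 0.0097, -0.0002] [0.0002, 0.0001, 0.002]
```

View pics/m2.png

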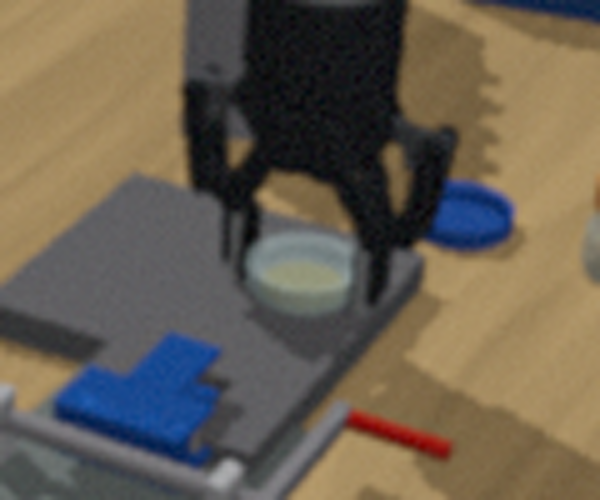

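drive_tool:
  rows:
    - [0, 0, 0, 0, 0, 0, 0.78]
    - [0, 0, 0, 0, 0, 0, 0.78]
    - [0, 0, -0.002, 0, 0, 0, 0.78]
    - [0, 0, -0.002, 0, 0, 0, 0.78]
    - [0, 0, -0.002, 0, 0, 0, 0.6]
    - [0, 0, -0.002, 0, 0, 0, 0.6]
    - [0, 0, -0.002, 0, 0, 0, 0.6]
    - [0, 0, -0.002, 0, 0, 0, 0.6]
  newtons: 20

```text
time: 5.35
tool_pos: [0.548, -0.1849, 0.0185]
tool_rot: [0.711, 0.703, 0.0, 0.0]
force: [-1.6, 0.5, 5.8]
opening: 0.0596
```

```bash
python3 - <<'E'
from h import *
p=tw(0,-.062);to([p[0],p[1],.0183],np.pi/2+YAW)
E
```

```text
t 5.35 pos [ 0.548  -0.1849  0.0185] head 1.5599 F [-1.57  0.53  5.82] M [0.02 0.28 0.01] open 0.0596
row [0.1218, 0.0096, 0.0002] [0.0004, 0.0004, 0.0021]
```

drive_tool:
  rows:
    - [0.005, 0.001, -0.0005, 0, 0, 0.001, 0.6]
    - [0.013, 0.003, -0.0005, 0, 0, 0.002, 0.6]
    - [0.021, 0.005, -0.0005, 0, 0, 0.002, 0.6]
    - [0.029, 0.007, -0.0005, 0, 0, 0.002, 0.6]
    - [0.037, 0.009, -0.0005, 0, 0, 0.002, 0.6]
    - [0.045, 0.0095, -0.0005, 0, 0, 0.002, 0.6]
    - [0.053, 0.0095, -0.0005, 0, 0, 0.002, 0.6]
    - [0.06, 0.0095, -0.0005, 0, 0, 0.002, 0.6]
    - [0.06, 0.0095, -0.0005, 0, 0, 0.002, 0.6]
    - [0.06, 0.0095, -0.0005, 0, 0, 0.002, 0.6]

```text
time: 6.18
tool_pos: [0.5582, -0.1232, 0.0186]
tool_rot: [0.711, 0.703, 0.001, -0.0]
force: [-0.3, 1.3, 3.0]
opening: 0.0595
```

```bash
python3 - <<'E'
from h import *
p=tw(0,-.062);to([p[0],p[1],.0183],np.pi/2+YAW)
c=camera('side');u,v=proj(c,[.558,-.1,.04])[0].astype(int);a=c['image'][v-50:v+50,u-60:u+60]
c=camera('top');u,v=proj(c,[.558,-.1,.04])[0].astype(int);b=c['image'][v-50:v+50,u-60:u+60]
cv2.imwrite('pics/m3.png',cv2.resize(np.hstack([a,b]),None,fx=3.3,fy=3.3,interpolation=2))
E
```

```text
t 6.18 pos [ 0.5582 -0.1232  0.0186] head 1.5596 F [-0.27  1.28  3.  ] M [ 0.26  0.05 -0.01] open 0.0595
row [0.06, 0.0001, 0.0004] [0.0003, -0.0015, 0.0018]
```

View pics/m3.png

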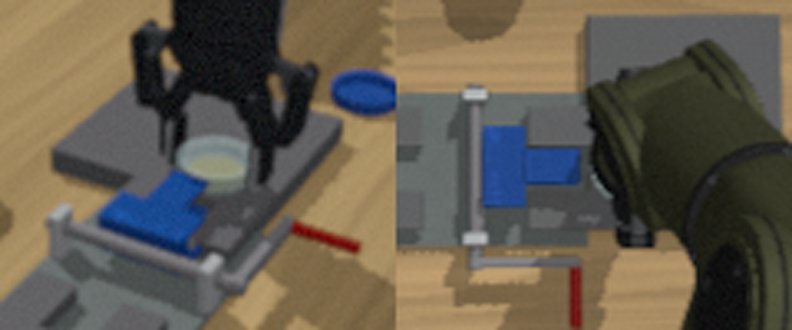

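drive_tool:
  rows:
    - [0.007, 0, 0, 0, 0, 0, 0.6]
    - [0.014, 0, 0, 0, 0, 0, 0.6]
    - [0.021, 0, 0, 0, 0, 0, 0.6]
    - [0.028, 0, 0, 0, 0, 0, 0.6]
    - [0.035, 0, 0, 0, 0, 0, 0.6]
    - [0.042, 0, 0, 0, 0, 0, 0.6]
    - [0.048, 0, 0, 0, 0, 0, 0.6]
    - [0.054, 0, 0, 0, 0, 0, 0.6]
    - [0.054, 0, 0, 0, 0, 0, 0.6]

```text
time: 7.03
tool_pos: [0.5589, -0.0684, 0.0186]
tool_rot: [0.711, 0.703, 0.001, -0.001]
force: [-0.1, 1.5, 4.4]
opening: 0.0594
```

drive_tool:
  rows:
    - [0.002, 0, 0, 0, 0, 0, 0.6]
    - [0.004, 0, 0, 0, 0, 0, 0.6]
    - [0.006, 0, 0, 0, 0, 0, 0.6]
    - [0.006, 0, 0, 0, 0, 0, 0.6]

```text
time: 7.37
tool_pos: [0.5588, -0.065, 0.0185]
tool_rot: [0.712, 0.702, -0.0, 0.0]
force: [-0.3, -1.5, 3.7]
opening: 0.0599
```

drive_tool:
  rows:
    - [0.002, 0, 0, 0, 0, 0, 0.6]
    - [0.003, 0, 0, 0, 0, 0, 0.6]
    - [0.003, 0, 0, 0, 0, 0, 0.6]

```text
time: 7.62
tool_pos: [0.5589, -0.062, 0.0185]
tool_rot: [0.712, 0.702, -0.0, 0.0]
force: [0.5, -2.6, 3.4]
opening: 0.0592
```

```bash
python3 - <<'E'
from h import *
p=tw(0,-.060);to([p[0],p[1],.0183],np.pi/2+YAW)
c=camera('side');u,v=proj(c,[.558,-.06,.04])[0].astype(int);a=c['image'][v-40:v+40,u-48:u+48]
c=camera('top');u,v=proj(c,[.558,-.06,.04])[0].astype(int);b=c['image'][v-40:v+40,u-48:u+48]
cv2.imwrite('pics/m4.png',cv2.resize(np.hstack([a,b]),None,fx=4,fy=4,interpolation=2))
E
```

```text
t 7.62 pos [ 0.5589 -0.062   0.0185] head 1.5577 F [ 0.54 -2.61  3.44] M [-0.39  0.1  -0.04] open 0.0592
row [0.0008, 0.0002, 0.0002] [0.0, 0.0003, -0.0001]
```

View pics/m4.png

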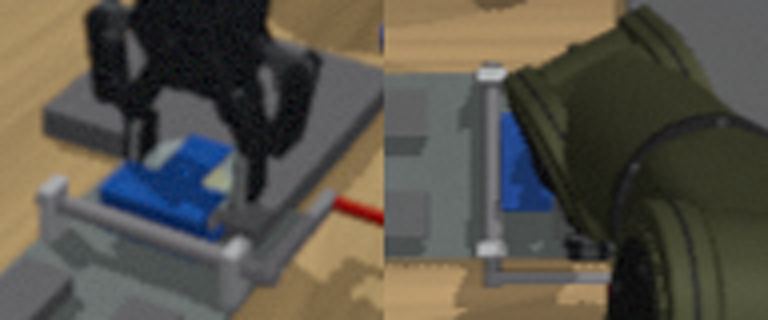

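drive_tool:
  rows:
    - [0.001, 0, 0, 0, 0, 0, 0.6]
    - [0.002, 0, 0, 0, 0, 0, 0.6]
    - [0.002, 0, 0, 0, 0, 0, 0.6]

```text
time: 7.97
tool_pos: [0.5589, -0.0618, 0.0185]
tool_rot: [0.712, 0.702, -0.001, 0.001]
force: [0.4, -5.8, 4.0]
opening: 0.0601
```

drive_tool:
  rows:
    - [0.001, 0, 0, 0, 0, 0, 0.6]
    - [0.002, 0, 0, 0, 0, 0, 0.6]
    - [0.002, 0, 0, 0, 0, 0, 0.6]

```text
time: 8.22
tool_pos: [0.5589, -0.0617, 0.0185]
tool_rot: [0.712, 0.702, -0.002, 0.002]
force: [1.5, -8.6, 3.6]
opening: 0.0594
```

drive_tool:
  rows:
    - [0, 0, 0, 0, 0, 0, 0.9]
    - [0, 0, 0, 0, 0, 0, 0.9]
    - [0, 0, 0, 0, 0, 0, 0.9]
    - [-0.002, 0, -0.03, 0, 0, 0, 0.9]
    - [-0.002, 0, -0.06, 0, 0, 0, 0.9]
    - [-0.002, 0, -0.095, 0, 0, 0, 0.9]
    - [-0.002, 0, -0.13, 0, 0, 0, 0.9]
    - [-0.002, 0, -0.13, 0, 0, 0, 0.9]

```text
time: 8.88
tool_pos: [0.5628, -0.0584, 0.1544]
tool_rot: [0.711, 0.703, 0.004, 0.003]
force: [1.2, 0.9, -1.2]
opening: 0.0768
```

```bash
python3 - <<'E'
from h import *
p=tw(-.107,-.080);print(p);to([p[0],p[1],.10],YAW)
c=camera('side');u,v=proj(c,[.558,-.06,.04])[0].astype(int);a=c['image'][v-40:v+40,u-48:u+48]
c=camera('top');u,v=proj(c,[.558,-.06,.04])[0].astype(int);b=c['image'][v-40:v+40,u-48:u+48]
cv2.imwrite('pics/m5.png',cv2.resize(np.hstack([a,b]),None,fx=4,fy=4,interpolation=2))
E
```

```text
[ 0.45176907 -0.07980228  0.        ]
t 8.88 pos [ 0.5628 -0.0584  0.1544] head 1.5589 F [ 1.2   0.86 -1.19] M [-0.01 -0.06  0.  ] open 0.0768
row [-0.0228, -0.1113, 0.0531] [0.0073, -0.0099, 1.5719]
```

View pics/m5.png

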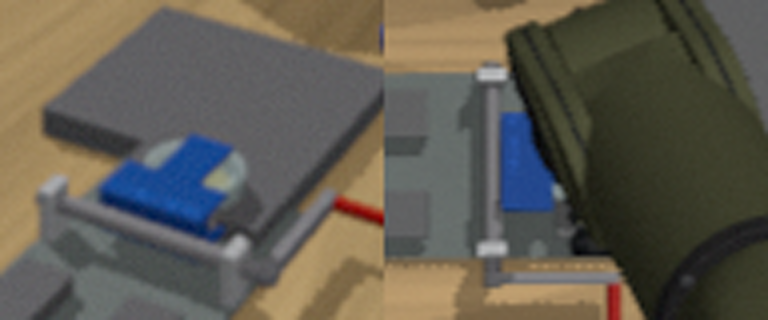

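```bash
python3 - <<'E'
from h import *
print(np.round(env.observe()['qpos'],3))
E
```

```text
[ 0.241  0.737 -0.368  1.831  0.412  0.647 -0.384]
```

drive_tool:
  rows:
    - [-0.003, -0.01, 0, 0, 0, 0.12, 0.5]
    - [-0.006, -0.022, 0, 0, 0, 0.24, 0.5]
    - [-0.008, -0.033, 0, 0, 0, 0.36, 0.5]
    - [-0.01, -0.045, 0, 0, 0, 0.48, 0.5]
    - [-0.012, -0.056, 0, 0, 0, 0.6, 0.5]
    - [-0.014, -0.067, 0, 0, 0, 0.72, 0.5]
    - [-0.016, -0.078, 0, 0, 0, 0.84, 0.5]
    - [-0.018, -0.09, 0.01, 0, 0, 0.96, 0.5]
    - [-0.02, -0.1, 0.02, 0, 0, 1.08, 0.5]
    - [-0.0228, -0.111, 0.03, 0, 0, 1.2, 0.5]

```text
time: 9.82
tool_pos: [0.4462, -0.0808, 0.1171]
tool_rot: [0.984, 0.176, -0.001, -0.0]
force: [-0.5, -0.5, -0.5]
opening: 0.0424
```

```bash
python3 - <<'E'
from h import *
p=tw(-.107,-.080);to([p[0],p[1],.08],YAW)
E
```

```text
t 9.82 pos [ 0.4462 -0.0808  0.1171] head 0.353 F [-0.52 -0.48 -0.47] M [ 0.07 -0.02 -0.04] open 0.0424
row [0.0056, 0.001, 0.0371] [-0.0003, 0.002, 0.366]
```

drive_tool:
  rows:
    - [0.002, 0, 0.01, 0, 0, 0.12, 0.5]
    - [0.004, 0, 0.02, 0, 0, 0.24, 0.5]
    - [0.0056, 0.001, 0.037, 0, 0, 0.366, 0.5]
    - [0.0056, 0.001, 0.037, 0, 0, 0.366, 0.5]
    - [0.0056, 0.001, 0.037, 0, 0, 0.366, 0.5]
    - [0.0056, 0.001, 0.037, 0, 0, 0.366, 0.5]

```text
time: 10.32
tool_pos: [0.4525, -0.08, 0.0813]
tool_rot: [1.0, -0.002, -0.001, -0.0]
force: [-0.0, 0.1, 0.7]
opening: 0.0425
```

```bash
python3 - <<'E'
from h import *
p=tw(-.107,-.080);to([p[0],p[1],.0098],YAW)
E
```

```text
t 10.32 pos [ 0.4525 -0.08    0.0813] head -0.0048 F [-0.04  0.09  0.67] M [ 0.01 -0.03  0.01] open 0.0425
row [-0.0007, -0.0002, 0.0715] [-0.0001, 0.0016, 0.0082]
```

drive_tool:
  rows:
    - [-0.001, 0, 0.02, 0, 0, 0.008, 0.5]
    - [-0.001, 0, 0.04, 0, 0, 0.008, 0.5]
    - [-0.001, 0, 0.06, 0, 0, 0.008, 0.5]
    - [-0.001, 0, 0.071, 0, 0, 0.008, 0.5]
    - [-0.001, 0, 0.071, 0, 0, 0.008, 0.3]
    - [-0.001, 0, 0.071, 0, 0, 0.008, 0.2]
    - [-0.001, 0, 0.071, 0, 0, 0.008, 0.08]
    - [-0.001, 0, 0.071, 0, 0, 0.008, 0.08]
    - [-0.001, 0, 0.071, 0, 0, 0.008, 0.08]
    - [-0.001, 0, 0.071, 0, 0, 0.008, 0.08]
  newtons: 25

```text
time: 11.15
tool_pos: [0.4546, -0.0813, 0.0124]
tool_rot: [1.0, -0.008, 0.0, 0.0]
force: [0.3, -1.7, 3.5]
opening: 0.0089
```

```bash
python3 - <<'E'
from h import *
p=tw(-.107,-.080);to([p[0],p[1],.0098],YAW)
c=camera('side');u,v=proj(c,[.5,-.06,.05])[0].astype(int);a=c['image'][v-50:v+50,u-60:u+60]
cv2.imwrite('pics/m6.png',cv2.resize(a,None,fx=5,fy=5,interpolation=2))
# arc rows in tool frame
s=env.observe();r=R.from_quat(s['tool_rot']).inv()
b0=tw(-.107,-.08,.0285)
for th in range(0,181,6):
    a=np.radians(th);q=tw(-.107,-.08*np.cos(a),.0285+.08*np.sin(a));print(th,np.round(r.apply(q-b0),4))
E
```

```text
t 11.15 pos [ 0.4546 -0.0813  0.0124] head -0.0155 F [ 0.26 -1.7   3.45] M [-0.24 -0.03  0.03] open 0.0089
row [-0.0028, -0.0014, 0.0026] [0.0004, -0.0006, -0.0025]
0 [0. 0. 0.]
6 [ 0.     -0.0004 -0.0084]
12 [ 0.     -0.0017 -0.0166]
18 [ 0.     -0.0039 -0.0247]
24 [ 0.     -0.0069 -0.0325]
30 [-0.     -0.0107 -0.04  ]
36 [-0.     -0.0153 -0.047 ]
42 [-0.     -0.0205 -0.0535]
48 [-0.     -0.0264 -0.0595]
54 [-0.     -0.0329 -0.0647]
60 [-0.0001 -0.04   -0.0693]
66 [-0.0001 -0.0474 -0.0731]
72 [-0.0001 -0.0552 -0.0761]
78 [-0.0001 -0.0633 -0.0783]
84 [-0.0001 -0.0716 -0.0796]
90 [-0.0002 -0.08   -0.08  ]
96 [-0.0002 -0.0883 -0.0796]
102 [-0.0002 -0.0966 -0.0783]
108 [-0.0002 -0.1047 -0.0761]
114 [-0.0002 -0.1125 -0.0731]
120 [-0.0003 -0.12   -0.0693]
126 [-0.0003 -0.127  -0.0648]
132 [-0.0003 -0.1335 -0.0595]
138 [-0.0003 -0.1394 -0.0536]
144 [-0.0003 -0.1447 -0.0471]
150 [-0.0004 -0.1493 -0.0401]
156 [-0.0004 -0.1531 -0.0326]
162 [-0.0004 -0.1561 -0.0248]
168 [-0.0004 -0.1582 -0.0167]
174 [-0.0004 -0.1596 -0.0084]
180 [-4.0e-04 -1.6e-01 -1.0e-04]
```

View pics/m6.png

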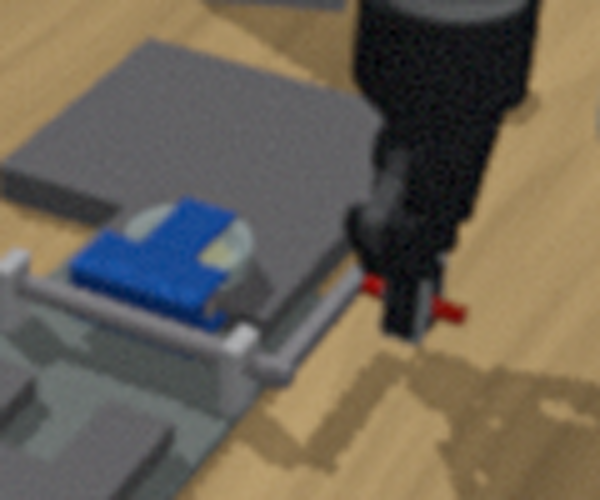

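drive_tool:
  rows:
    - [0, -0.0004, -0.0084, 0, 0, 0, 0.08]
    - [0, -0.0017, -0.0166, 0, 0, 0, 0.08]
    - [0, -0.0039, -0.0247, 0, 0, 0, 0.08]
    - [0, -0.0069, -0.0325, 0, 0, 0, 0.08]
    - [0, -0.0107, -0.04, 0, 0, 0, 0.08]
    - [0, -0.0153, -0.047, 0, 0, 0, 0.08]
    - [0, -0.0205, -0.0535, 0, 0, 0, 0.08]
    - [0, -0.0264, -0.0595, 0, 0, 0, 0.08]
    - [0, -0.0329, -0.0647, 0, 0, 0, 0.08]
    - [0, -0.04, -0.0693, 0, 0, 0, 0.08]

```text
time: 12.03
tool_pos: [0.455, -0.0447, 0.083]
tool_rot: [1.0, -0.01, 0.001, 0.003]
force: [0.1, -9.7, 9.0]
opening: 0.0087
```

```bash
python3 - <<'E'
from h import *
a=np.pi/3;q=tw(-.107,-.08*np.cos(a),.0124+.08*np.sin(a));to(q,YAW)
c=camera('side');u,v=proj(c,[.5,-.06,.05])[0].astype(int);a=c['image'][v-70:v+50,u-70:u+70]
cv2.imwrite('pics/m7.png',cv2.resize(a,None,fx=4,fy=4,interpolation=2))
E
```

```text
t 12.03 pos [ 0.455  -0.0447  0.083 ] head -0.0207 F [ 0.1  -9.66  9.01] M [-2.15  0.07  0.01] open 0.0087
row [-0.0028, -0.0049, 0.0013] [0.0062, -0.0025, -0.0078]
```

View pics/m7.png

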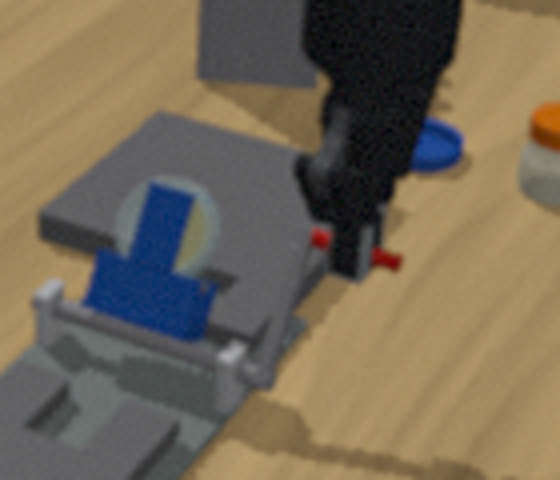

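drive_tool:
  rows:
    - [0, -0.0074, -0.0038, 0, 0, 0, 0.08]
    - [0, -0.0152, -0.0068, 0, 0, 0, 0.08]
    - [0, -0.0233, -0.009, 0, 0, 0, 0.08]
    - [0, -0.0316, -0.0103, 0, 0, 0, 0.08]
    - [0, -0.04, -0.0107, 0, 0, 0, 0.08]
    - [0, -0.0483, -0.0103, 0, 0, 0, 0.08]
    - [0, -0.0566, -0.009, 0, 0, 0, 0.08]
    - [0, -0.0647, -0.0068, 0, 0, 0, 0.08]
    - [0, -0.0725, -0.0038, 0, 0, 0, 0.08]
    - [0, -0.08, 0, 0, 0, 0, 0.08]

```text
time: 12.92
tool_pos: [0.4558, 0.0406, 0.0805]
tool_rot: [1.0, -0.008, -0.001, -0.0]
force: [3.5, -1.7, 0.2]
opening: 0.0089
```

```bash
python3 - <<'E'
from h import *
a=np.pi*2/3;q=tw(-.107,-.08*np.cos(a),.0124+.08*np.sin(a));to(q,YAW)
c=camera('side');u,v=proj(c,[.5,-.0,.05])[0].astype(int);a=c['image'][v-70:v+50,u-70:u+70]
cv2.imwrite('pics/m8.png',cv2.resize(a,None,fx=4,fy=4,interpolation=2))
E
```

```text
t 12.92 pos [0.4558 0.0406 0.0805] head -0.0155 F [ 3.48 -1.69  0.21] M [-0.57 -0.83  0.  ] open 0.0089
row [-0.0025, 0.0005, -0.0011] [-0.0005, 0.0014, -0.0025]
```

View pics/m8.png

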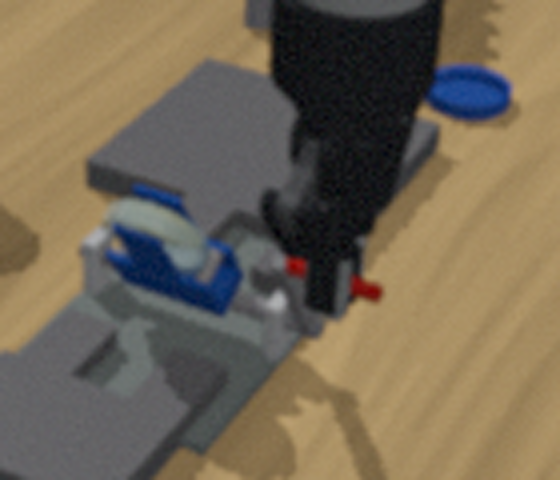

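drive_tool:
  rows:
    - [0, -0.007, 0.0045, 0, 0, 0, 0.08]
    - [0, -0.0135, 0.0098, 0, 0, 0, 0.08]
    - [0, -0.0194, 0.0157, 0, 0, 0, 0.08]
    - [0, -0.0247, 0.0222, 0, 0, 0, 0.08]
    - [0, -0.0293, 0.0292, 0, 0, 0, 0.08]
    - [0, -0.0331, 0.0367, 0, 0, 0, 0.08]
    - [0, -0.0361, 0.0445, 0, 0, 0, 0.08]
    - [0, -0.0382, 0.0526, 0, 0, 0, 0.08]
    - [0, -0.039, 0.0568, 0, 0, 0, 0.08]
    - [0, -0.0396, 0.0609, 0, 0, 0, 0.08]

```text
time: 13.8
tool_pos: [0.456, 0.0787, 0.0192]
tool_rot: [1.0, -0.008, -0.001, 0.0]
force: [3.0, -3.0, 1.5]
opening: 0.0089
```

drive_tool:
  rows:
    - [0, -0.0002, 0.003, 0, 0, 0, 0.08]
    - [0, -0.0004, 0.006, 0, 0, 0, 0.08]
    - [0, -0.0004, 0.0083, 0, 0, 0, 0.08]
    - [0, -0.0004, 0.0095, 0, 0, 0, 0.08]
    - [0, -0.0004, 0.0095, 0, 0, 0, 0.08]
    - [0, -0.0004, 0.0095, 0, 0, 0, 0.08]

```text
time: 14.3
tool_pos: [0.456, 0.0788, 0.0126]
tool_rot: [1.0, -0.009, -0.0, -0.0]
force: [0.8, -4.2, 27.7]
opening: 0.0091
```

```bash
python3 - <<'E'
from h import *
q=tw(-.107,.08,.0124);to(q,YAW)
c=camera('side');u,v=proj(c,[.5,.04,.05])[0].astype(int);a=c['image'][v-70:v+50,u-70:u+70]
cv2.imwrite('pics/m9.png',cv2.resize(a,None,fx=4,fy=4,interpolation=2))
E
```

```text
t 14.3 pos [0.456  0.0788 0.0126] head -0.0177 F [ 0.82 -4.23 27.7 ] M [-0.75 -0.19  0.01] open 0.0091
row [-0.0021, -0.0013, 0.0002] [-0.0007, 0.0002, -0.0047]
```

View pics/m9.png

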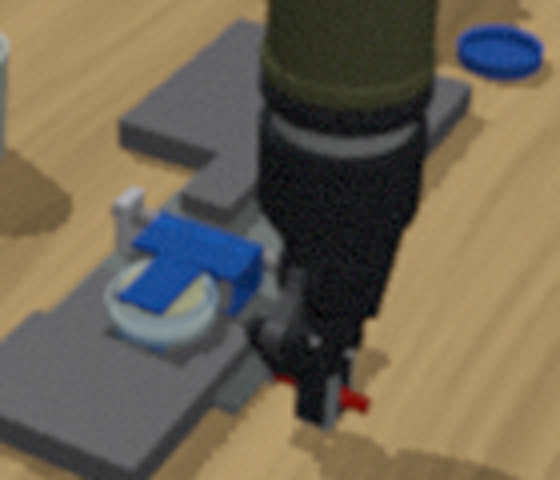

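drive_tool:
  rows:
    - [0, 0, -0.003, 0, 0, 0, 0.08]
    - [0, 0, -0.003, 0, 0, 0, 0.08]
    - [0, 0, -0.003, 0, 0, 0, 0.4]
    - [0, 0, -0.003, 0, 0, 0, 0.4]
    - [0, 0, -0.003, 0, 0, 0, 0.4]
    - [0, 0, -0.03, 0, 0, 0, 0.4]
    - [0, 0, -0.065, 0, 0, 0, 0.4]
    - [0, 0, -0.1, 0, 0, 0, 0.6]
    - [0, 0, -0.1, 0, 0, 0, 0.8]
    - [0, 0, -0.1, 0, 0, 0, 0.8]

```text
time: 15.18
tool_pos: [0.4562, 0.0805, 0.1114]
tool_rot: [1.0, -0.007, -0.0, -0.001]
force: [-0.2, -0.1, 0.2]
opening: 0.0679
```

```bash
python3 - <<'E'
from h import *
q=tw(0,.06,.11);to(q,np.pi/2+YAW)
for n in('side','top'):
    c=camera(n);np.savez(n+'2.npz',**c)
    im,xs,ys=rect(c,0.037,0.50,0.62,0.0,0.14,.0005);cv2.imwrite(f'pics/t_{n}.png',im)
a=np.hstack([cv2.imread('pics/t_top.png'),cv2.imread('pics/t_side.png')]);cv2.imwrite('pics/m10.png',cv2.resize(a,None,fx=1.4,fy=1.4))
E
```

```text
t 15.18 pos [0.4562 0.0805 0.1114] head -0.0145 F [-0.2  -0.15  0.25] M [-0.    0.02  0.04] open 0.0679
row [0.1047, 0.0202, 0.0012] [-0.0016, -0.0002, -1.5723]
```

View pics/m10.png

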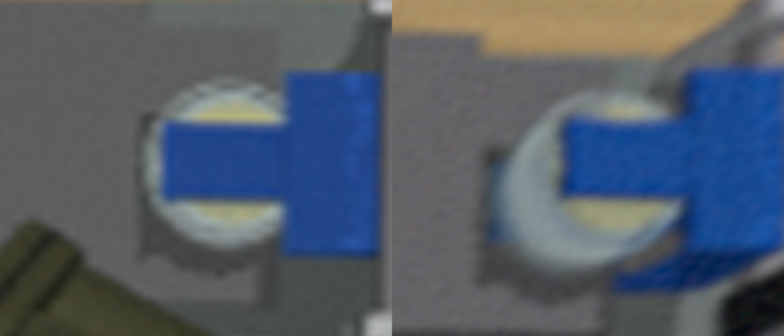

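drive_tool:
  rows:
    - [0.01, 0.002, 0, 0, 0, -0.12, 0.85]
    - [0.022, 0.004, 0, 0, 0, -0.24, 0.85]
    - [0.033, 0.006, 0, 0, 0, -0.36, 0.85]
    - [0.044, 0.008, 0, 0, 0, -0.48, 0.85]
    - [0.055, 0.01, 0, 0, 0, -0.6, 0.85]
    - [0.066, 0.012, 0, 0, 0, -0.72, 0.85]
    - [0.077, 0.015, 0, 0, 0, -0.84, 0.85]
    - [0.088, 0.018, 0, 0, 0, -0.96, 0.85]
    - [0.098, 0.02, 0, 0, 0, -1.08, 0.85]
    - [0.104, 0.0205, 0, 0, 0, -1.2, 0.85]
  newtons: 25

```text
time: 16.12
tool_pos: [0.5596, 0.057, 0.1082]
tool_rot: [0.828, 0.56, -0.002, -0.002]
force: [-0.2, -0.5, -0.7]
opening: 0.0727
```

```bash
python3 - <<'E'
from h import *
to([.560,.0585,.075],np.pi/2+YAW)
E
```

```text
t 16.12 pos [0.5596 0.057  0.1082] head 1.189 F [-0.19 -0.51 -0.67] M [-0.06  0.03  0.03] open 0.0727
row [0.0016, -0.0001, 0.0332] [-0.0052, -0.0, -0.3688]
```

drive_tool:
  rows:
    - [0.0016, 0, 0, 0, 0, -0.12, 0.85]
    - [0.0016, 0, 0, 0, 0, -0.24, 0.85]
    - [0.0016, 0, 0.01, 0, 0, -0.36, 0.85]
    - [0.0016, 0, 0.02, 0, 0, -0.369, 0.85]
    - [0.0016, 0, 0.033, 0, 0, -0.369, 0.85]
    - [0.0016, 0, 0.033, 0, 0, -0.369, 0.85]
    - [0.0016, 0, 0.033, 0, 0, -0.369, 0.85]

```text
time: 16.7
tool_pos: [0.5587, 0.0588, 0.0754]
tool_rot: [0.714, 0.7, -0.002, -0.002]
force: [0.7, 0.5, -1.2]
opening: 0.0726
```

```bash
python3 - <<'E'
from h import *
to([.560,.0590,.0185],np.pi/2+YAW)
E
```

```text
t 16.7 pos [0.5587 0.0588 0.0754] head 1.5507 F [ 0.72  0.47 -1.21] M [0.02 0.02 0.01] open 0.0726
row [0.0002, 0.0016, 0.0569] [-0.0064, -0.0004, -0.007]
```

drive_tool:
  rows:
    - [0, 0.0012, 0.015, 0, 0, -0.007, 0.85]
    - [0, 0.0012, 0.03, 0, 0, -0.007, 0.85]
    - [0, 0.0012, 0.045, 0, 0, -0.007, 0.85]
    - [0, 0.0012, 0.057, 0, 0, -0.007, 0.85]
    - [0, 0.0012, 0.057, 0, 0, -0.007, 0.85]
    - [0, 0.0012, 0.057, 0, 0, -0.007, 0.85]

```text
time: 17.2
tool_pos: [0.561, 0.0588, 0.0198]
tool_rot: [0.711, 0.703, -0.001, -0.001]
force: [0.7, 0.7, -0.1]
opening: 0.0726
```

```bash
python3 - <<'E'
from h import *
to([.560,.0590,.018],np.pi/2+YAW)
c=camera('side');u,v=proj(c,[.56,.06,.05])[0].astype(int);a=c['image'][v-50:v+50,u-60:u+60]
cv2.imwrite('pics/m11.png',cv2.resize(a,None,fx=5,fy=5,interpolation=2))
E
```

```text
t 17.2 pos [0.561  0.0588 0.0198] head 1.5593 F [ 0.72  0.66 -0.14] M [-0.02 -0.03 -0.02] open 0.0726
row [0.0002, -0.001, 0.0018] [-0.0033, -0.0001, 0.0015]
```

View pics/m11.png

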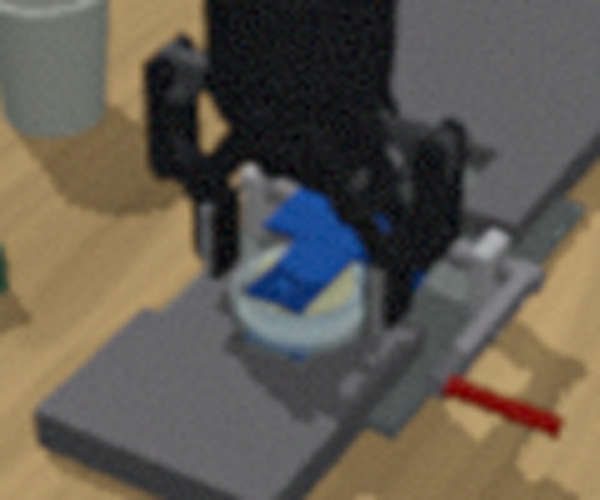

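Good straddle of the dish. Close on the lid sides.

drive_tool:
  rows:
    - [0, 0, 0.0015, 0, 0, 0, 0.85]
    - [0, 0, 0.0015, 0, 0, 0, 0.6]
    - [0, 0, 0.0015, 0, 0, 0, 0.6]
    - [0, 0, 0.0015, 0, 0, 0, 0.6]
    - [0, 0, 0.0015, 0, 0, 0, 0.6]
    - [0, 0, 0.0015, 0, 0, 0, 0.6]
  newtons: 30

```text
time: 17.75
tool_pos: [0.5619, 0.0588, 0.0199]
tool_rot: [0.711, 0.703, -0.0, -0.0]
force: [-0.5, 1.2, 6.1]
opening: 0.0589
```

drive_tool:
  rows:
    - [0.004, 0, -0.0005, 0, 0, 0, 0.6]
    - [0.011, 0, -0.0005, 0, 0, 0, 0.6]
    - [0.018, 0, -0.0005, 0, 0, 0, 0.6]
    - [0.025, 0, -0.0005, 0, 0, 0, 0.6]
    - [0.032, 0, -0.0005, 0, 0, 0, 0.6]
    - [0.039, 0, -0.0005, 0, 0, 0, 0.6]
    - [0.046, 0, -0.0005, 0, 0, 0, 0.6]
    - [0.053, 0, -0.0005, 0, 0, 0, 0.6]
    - [0.06, 0, -0.0005, 0, 0, 0, 0.6]
    - [0.066, 0, -0.0005, 0, 0, 0, 0.6]

```text
time: 18.58
tool_pos: [0.5628, 0.1247, 0.0199]
tool_rot: [0.711, 0.703, -0.001, 0.0]
force: [-0.2, -4.4, 6.4]
opening: 0.0586
```

```bash
python3 - <<'E'
from h import *
to([.5075,.3344,.10],np.pi/2+YAW)
c=camera('side');u,v=proj(c,[.56,.12,.05])[0].astype(int);a=c['image'][v-50:v+50,u-60:u+60]
c=camera('top');u,v=proj(c,[.56,.12,.05])[0].astype(int);b=c['image'][v-50:v+50,u-60:u+60]
cv2.imwrite('pics/m12.png',cv2.resize(np.hstack([a,b]),None,fx=3.3,fy=3.3,interpolation=2))
E
```

```text
t 18.58 pos [0.5628 0.1247 0.0199] head 1.5596 F [-0.2  -4.42  6.43] M [-0.77  0.05 -0.04] open 0.0586
row [0.209, -0.0577, -0.0802] [-0.0007, 0.0008, 0.0018]
```

View pics/m12.png

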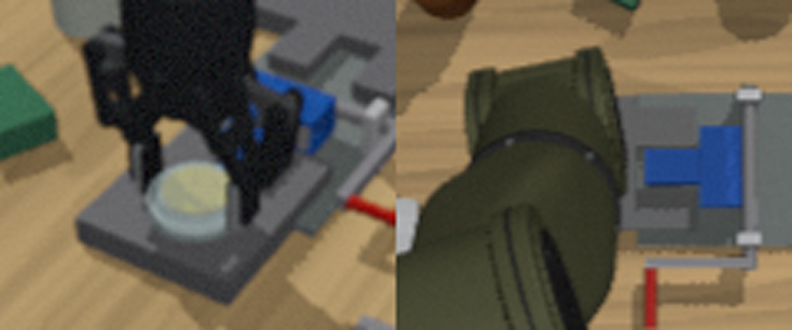

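drive_tool:
  rows:
    - [0, 0, -0.005, 0, 0, 0, 0.6]
    - [0, 0, -0.015, 0, 0, 0, 0.6]
    - [0, 0, -0.03, 0, 0, 0, 0.6]
    - [0, 0, -0.05, 0, 0, 0, 0.6]
    - [0, 0, -0.07, 0, 0, 0, 0.6]
    - [0.01, 0, -0.085, 0, 0, 0, 0.6]
    - [0.025, -0.008, -0.085, 0, 0, 0, 0.6]
    - [0.045, -0.012, -0.085, 0, 0, 0, 0.6]
    - [0.07, -0.018, -0.085, 0, 0, 0, 0.6]
    - [0.095, -0.024, -0.085, 0, 0, 0, 0.6]

```text
time: 19.52
tool_pos: [0.539, 0.221, 0.1051]
tool_rot: [0.711, 0.703, -0.0, -0.001]
force: [0.2, -0.7, -0.7]
opening: 0.059
```

drive_tool:
  rows:
    - [0.02, -0.006, 0, 0, 0, 0, 0.6]
    - [0.04, -0.012, 0, 0, 0, 0, 0.6]
    - [0.06, -0.018, 0, 0, 0, 0, 0.6]
    - [0.078, -0.024, 0, 0, 0, 0, 0.6]
    - [0.092, -0.029, 0, 0, 0, 0, 0.6]
    - [0.102, -0.032, 0, 0, 0, 0, 0.6]
    - [0.108, -0.034, 0, 0, 0, 0, 0.6]
    - [0.112, -0.034, 0, 0, 0, 0, 0.6]
    - [0.112, -0.034, 0, 0, 0, 0, 0.6]
    - [0.112, -0.034, 0, 0, 0, 0, 0.6]

```text
time: 20.35
tool_pos: [0.5072, 0.3314, 0.1045]
tool_rot: [0.711, 0.703, -0.001, -0.0]
force: [0.1, -0.1, -1.0]
opening: 0.0587
```

```bash
python3 - <<'E'
from h import *
to([.5075,.3344,.10],np.pi/2+YAW)
c=camera('side');np.savez('side3.npz',**c);u,v=proj(c,[.5075,.334,.08])[0].astype(int);print(u,v);a=c['image'][v-60:v+60,u-70:u+70]
t=camera('top');np.savez('top3.npz',**t)
cv2.imwrite('pics/m13.png',cv2.resize(a,None,fx=5,fy=5,interpolation=2))
E
```

```text
t 20.35 pos [0.5072 0.3314 0.1045] head 1.5586 F [ 0.12 -0.14 -0.96] M [ 0.02 -0.02  0.06] open 0.0587
row [0.003, 0.0003, 0.0045] [-0.0018, 0.0005, 0.0008]
207 306
```

View pics/m13.png

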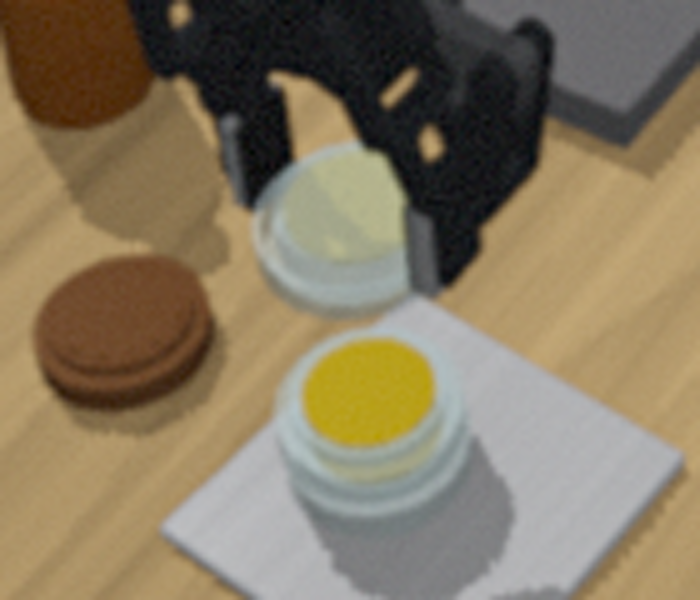

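```bash
cat >> h.py <<'E'
def ring(c,im,ctr,r,z,k,u0,v0,col):
    t=np.linspace(0,2*np.pi,80);p=proj(c,np.stack([ctr[0]+r*np.cos(t),ctr[1]+r*np.sin(t),np.full(80,z)],-1))
    p=((p-[u0,v0]+.5)*k).astype(int);cv2.polylines(im,[p.reshape(-1,1,2)],True,col,1)
E
python3 - <<'E'
from h import *
c=dict(np.load('side3.npz'));k=7;u0,v0=180,260
a=cv2.resize(c['image'][v0:v0+80,u0:u0+55],None,fx=k,fy=k,interpolation=2);b=a.copy()
D=(.5072,.3314);S=(.5070,.3344)
for z,r in((.1045,.03),(.1165,.03),(.1215,.025)): ring(c,a,D,r,z,k,u0,v0,(0,0,255))
for z,r in((.006,.03),(.018,.03),(.023,.03),(.035,.03),(.040,.025)): ring(c,a,S,r,z,k,u0,v0,(255,0,255))
cv2.imwrite('pics/m14.png',np.hstack([a,b]))
E
```

```text
(no output)
```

View pics/m14.png

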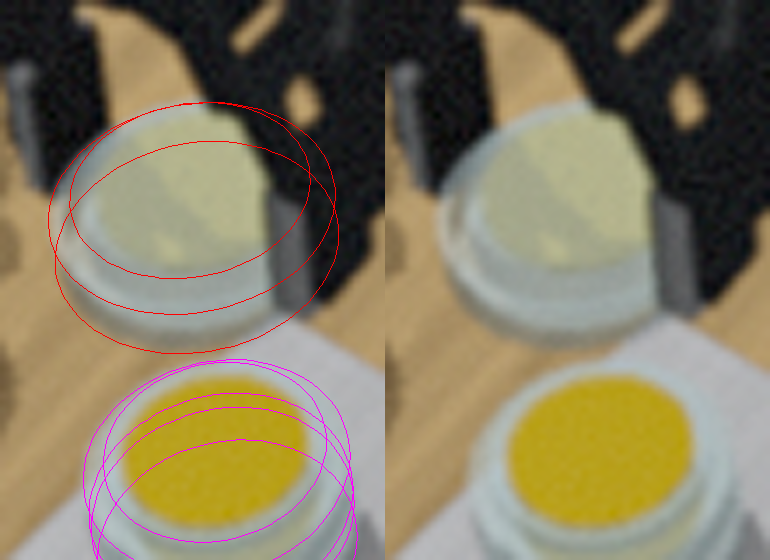

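```bash
python3 - <<'E'
from h import *
c=dict(np.load('side3.npz'));k=7;u0,v0=180,260
o=[]
for D in((.5072,.3314),(.5072,.3296)):
    a=cv2.resize(c['image'][v0:v0+55,u0:u0+55],None,fx=k,fy=k,interpolation=2)
    for z,r,col in((.1045,.03,(0,0,255)),(.1165,.03,(0,0,255)),(.1200,.0193,(255,0,0))): ring(c,a,D,r,z,k,u0,v0,col)
    o.append(a)
cv2.imwrite('pics/m15.png',np.hstack(o))
E
```

```text
(no output)
```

View pics/m15.png

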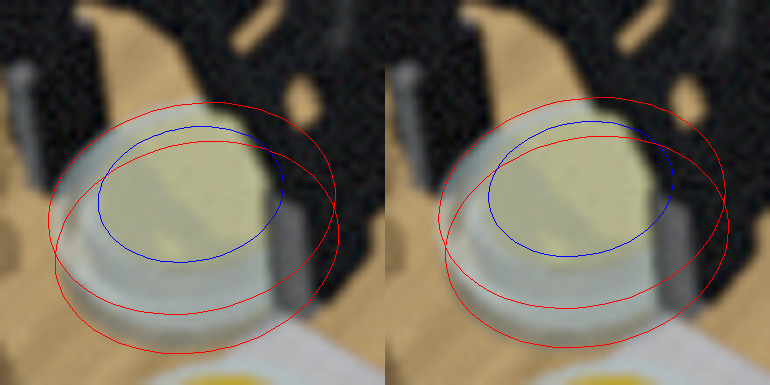

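drive_tool:
  rows:
    - [0.002, 0, 0.01, 0, 0, 0, 0.6]
    - [0.004, 0, 0.02, 0, 0, 0, 0.6]
    - [0.004, 0, 0.032, 0, 0, 0, 0.6]
    - [0.004, 0, 0.042, 0, 0, 0, 0.6]
    - [0.004, 0, 0.05, 0, 0, 0, 0.6]
    - [0.004, 0, 0.054, 0, 0, 0, 0.6]
    - [0.004, 0, 0.054, 0, 0, 0, 0.6]
    - [0.004, 0, 0.054, 0, 0, 0, 0.6]

```text
time: 21.12
tool_pos: [0.5065, 0.3363, 0.0501]
tool_rot: [0.711, 0.703, -0.001, -0.001]
force: [-0.7, -1.4, -1.5]
opening: 0.0589
```

```bash
python3 - <<'E'
from h import *
to([.5072,.3355,.043],np.pi/2+YAW)
c=camera('side');np.savez('side4.npz',**c);k=7;u0,v0=180,275
a=cv2.resize(c['image'][v0:v0+75,u0:u0+55],None,fx=k,fy=k,interpolation=2);b=a.copy()
s=env.observe();z0=s['tool_pos'][2];D=(s['tool_pos'][0],s['tool_pos'][1]-.0013);S=(.507,.3344)
for z,r in((z0,.03),(z0+.012,.03)): ring(c,a,D,r,z,k,u0,v0,(0,0,255))
for z,r in((.006,.03),(.023,.03),(.040,.025)): ring(c,a,S,r,z,k,u0,v0,(255,0,255))
cv2.imwrite('pics/m16.png',np.hstack([a,b]))
E
```

```text
t 21.12 pos [0.5065 0.3363 0.0501] head 1.5597 F [-0.71 -1.39 -1.51] M [ 0.   -0.03  0.01] open 0.0589
row [-0.0008, 0.0007, 0.0071] [-0.0024, 0.0, 0.0019]
```

View pics/m16.png

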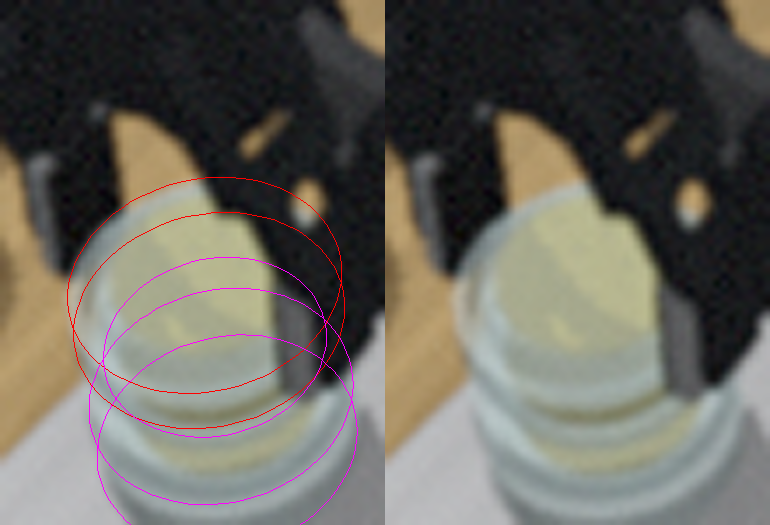

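drive_tool:
  rows:
    - [-0.0005, 0.0006, 0.002, 0, 0, 0, 0.6]
    - [-0.0005, 0.0006, 0.004, 0, 0, 0, 0.6]
    - [-0.0005, 0.0006, 0.006, 0, 0, 0, 0.6]
    - [-0.0005, 0.0006, 0.0075, 0, 0, 0, 0.6]
    - [-0.0005, 0.0006, 0.0075, 0, 0, 0, 0.6]
    - [-0.0005, 0.0006, 0.0075, 0, 0, 0, 0.6]

```text
time: 21.67
tool_pos: [0.507, 0.3359, 0.0428]
tool_rot: [0.711, 0.703, -0.001, -0.001]
force: [-0.0, -0.3, -0.3]
opening: 0.0591
```

drive_tool:
  rows:
    - [0, 0, 0.0007, 0, 0, 0, 0.6]
    - [0, 0, 0.001, 0, 0, 0, 0.6]
    - [0, 0, 0.001, 0, 0, 0, 0.6]

```text
time: 21.92
tool_pos: [0.5071, 0.3359, 0.0418]
tool_rot: [0.711, 0.703, -0.001, -0.001]
force: [0.4, 0.8, -1.2]
opening: 0.059
```

drive_tool:
  rows:
    - [0, 0, 0.0007, 0, 0, 0, 0.6]
    - [0, 0, 0.001, 0, 0, 0, 0.6]
    - [0, 0, 0.001, 0, 0, 0, 0.6]

```text
time: 22.17
tool_pos: [0.5071, 0.3359, 0.0407]
tool_rot: [0.711, 0.703, -0.001, -0.001]
force: [0.1, 0.0, -1.1]
opening: 0.0587
```

drive_tool:
  rows:
    - [0, 0, 0.0007, 0, 0, 0, 0.6]
    - [0, 0, 0.001, 0, 0, 0, 0.6]
    - [0, 0, 0.001, 0, 0, 0, 0.6]

```text
time: 22.42
tool_pos: [0.5072, 0.3359, 0.04]
tool_rot: [0.711, 0.703, -0.001, -0.001]
force: [-0.2, 0.0, 1.7]
opening: 0.0586
```

drive_tool:
  rows:
    - [0, 0, 0.0005, 0, 0, 0, 0.6]
    - [0, 0, 0.0007, 0, 0, 0, 0.6]
    - [0, 0, 0.0007, 0, 0, 0, 0.6]

```text
time: 22.67
tool_pos: [0.5072, 0.3359, 0.0399]
tool_rot: [0.711, 0.703, -0.0, -0.001]
force: [-1.7, -0.4, 6.1]
opening: 0.0585
```

drive_tool:
  rows:
    - [0, 0, -0.0004, 0, 0, 0, 0.66]
    - [0, 0, -0.0004, 0, 0, 0, 0.72]
    - [0, 0, -0.0004, 0, 0, 0, 0.78]
    - [0, 0, -0.0004, 0, 0, 0, 0.84]
    - [0, 0, -0.0004, 0, 0, 0, 0.88]
    - [0, 0, -0.0004, 0, 0, 0, 0.88]

```text
time: 23.17
tool_pos: [0.5071, 0.3359, 0.0394]
tool_rot: [0.711, 0.703, -0.001, -0.001]
force: [0.5, -0.4, 0.9]
opening: 0.0754
```

```bash
python3 - <<'E'
from h import *
to([.5072,.3355,.043],np.pi/2+YAW)
c=camera('side');k=7;u0,v0=180,275
a=cv2.resize(c['image'][v0:v0+75,u0:u0+55],None,fx=k,fy=k,interpolation=2)
cv2.imwrite('pics/m17.png',a)
E
```

```text
t 23.17 pos [0.5071 0.3359 0.0394] head 1.5598 F [ 0.49 -0.39  0.85] M [0.02 0.05 0.04] open 0.0754
row [-0.0004, 0.0001, -0.0036] [-0.0022, -0.0002, 0.002]
```

View pics/m17.png

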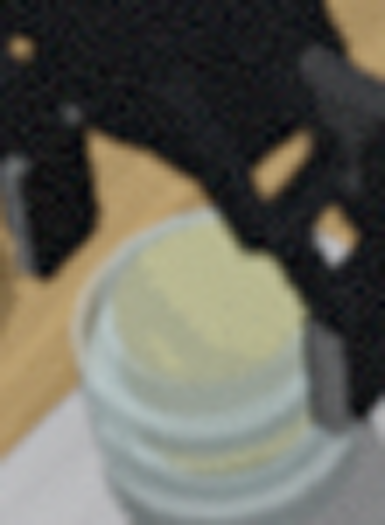

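Released with clearance on both sides; lift straight up, then retreat.

drive_tool:
  rows:
    - [0, 0, -0.01, 0, 0, 0, 0.88]
    - [0, 0, -0.025, 0, 0, 0, 0.88]
    - [0, 0, -0.05, 0, 0, 0, 0.88]
    - [0, 0, -0.085, 0, 0, 0, 0.88]
    - [0, 0, -0.12, 0, 0, 0, 0.88]
    - [0, 0, -0.15, 0, 0, 0, 0.88]
    - [-0.04, 0, -0.16, 0, 0, 0, 0.88]
    - [-0.08, 0, -0.16, 0, 0, 0, 0.88]
    - [-0.12, 0, -0.16, 0, 0, 0, 0.88]
    - [-0.16, 0, -0.16, 0, 0, 0, 0.88]

```text
time: 24.05
tool_pos: [0.5056, 0.1744, 0.2008]
tool_rot: [0.711, 0.704, 0.0, -0.0]
force: [0.7, -0.6, -0.5]
opening: 0.0751
```

drive_tool:
  rows:
    - [-0.04, 0, 0, 0, 0, 0, 0.88]
    - [-0.08, 0, 0, 0, 0, 0, 0.88]
    - [-0.12, 0, 0, 0, 0, 0, 0.88]
    - [-0.12, 0, 0, 0, 0, 0, 0.88]
    - [-0.12, 0, 0, 0, 0, 0, 0.88]
    - [-0.12, 0, 0, 0, 0, 0, 0.88]

```text
time: 24.55
tool_pos: [0.5046, 0.0564, 0.2]
tool_rot: [0.711, 0.703, -0.0, -0.001]
force: [-0.5, 0.5, -0.4]
opening: 0.0754
```

```bash
python3 - <<'E'
from h import *
o=[]
for n,(u0,v0) in (('side',(180,275)),('top',(135,215))):
    c=camera(n);k=7;cv2.imwrite(f'pics/{n}9.png',c['image'])
    w=c['image'][v0:v0+75,u0:u0+55];a=cv2.resize(w,None,fx=k,fy=k,interpolation=2)
    S=(.507,.3344) if n=='side' else (.5083,.3342)
    for z,r,col in((.006,.03,(255,0,255)),(.023,.03,(255,0,255)),(.04,.03,(0,0,255)),(.052,.03,(0,0,255)),(.057,.025,(0,255,0))): ring(c,a,S,r,z,k,u0,v0,col)
    o.append(a)
cv2.imwrite('pics/m18.png',np.hstack(o));to([.5,.3,.2])
E
```

```text
t 24.65 pos [0.5045 0.0579 0.1997] head 1.5628 F [-0.62  0.35 -0.51] M [-0.06 -0.    0.05] open 0.0751
row [0.2421, -0.0064, 0.0001] [0.0, 0.0, 0.0]
```

View pics/m18.png

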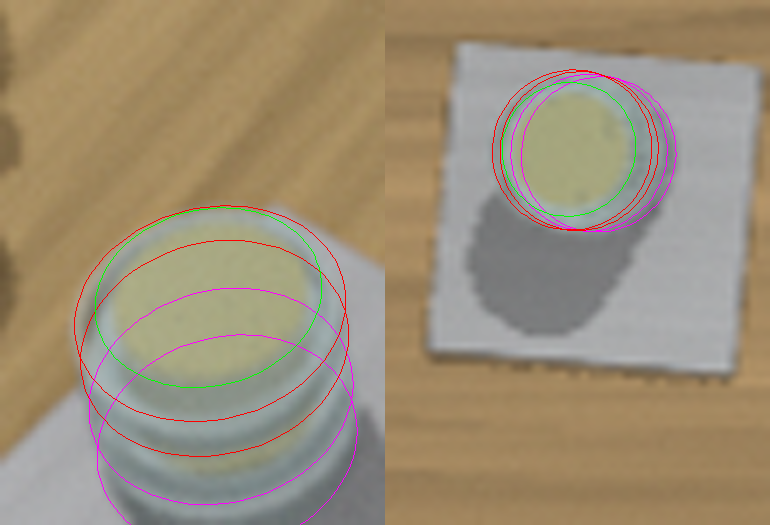

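View pics/side9.png

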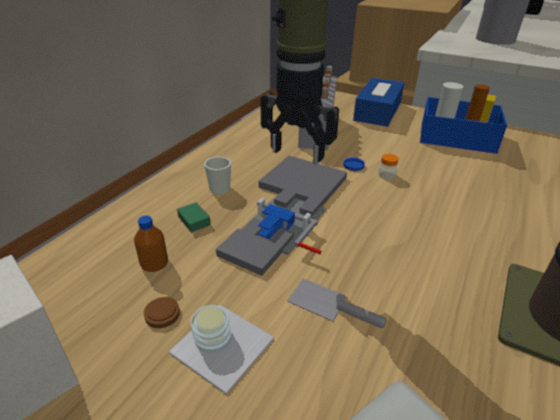

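View pics/top9.png

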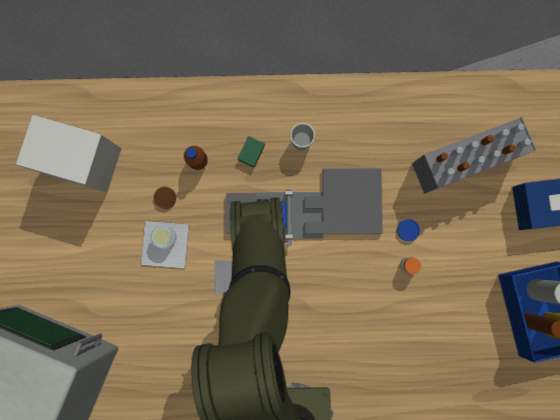

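```bash
python3 -c "
from h import *
print(env.job_done())"
```

```text
the job is handed in; nothing more can be done
None
```

The dish is turned and sits centred on the stack. I handed the job in at about 24.7 s of the 66 s.

- **Loading:** I slid the clear glass dish, lid up, along the deck into the pocket. It stopped at y = -0.062 m, where the pins should be (-0.061 m), and the resistance rose to about 9 N. I left the blue lid look-alike alone.
- **Turning:** I swung the flap over by its red bar to the other stop, pressing with about 28 N at the end. The camera then showed the dish upside down, still closed.
- **Placing:** I drew the dish out by its lid, lifted it clear and lowered it onto the yellow-topped stack in small steps. It touched at the expected 40 mm with about 6 N, and I released it there. I left the brown look-alike alone.

**Last checks:**
- In the side view, the dish matched rings drawn at the stack's position from before the placing to about 1 mm. The top view agreed to about 1–2 mm, which is close to the limit of its resolution.
- The lid was still on its base.
- The other objects looked unmoved in both pictures; I compared those only by eye.
- The gripper was clear of everything.

**Disagreements:** the two cameras differ by about 1.5 mm along x, so I used a value between them. The lid also sat about 1.3 mm off the grip centre when lifted, and I corrected for that before lowering. No check failed.

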